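Offer the eared saucer to the caller with its bead still in the middle

TASK

The caller at the front door, on the robot's left, has come for the loose bone bead: take the green saucer that has an ear by its rim, lift it straight up about 10 cm off the bamboo step, and then, in the air, turn it a quarter turn so that its ear points squarely at the door, keeping it level all the way so that the bead stays in the middle. Finish still holding it there, level and steady, with your fingers away from the ear so that the caller can take it by that. Do not touch the bead, and leave the other things where they are.

Things in the scene. Friction and masses are not known exactly. Their poses are not given: they have to be found in the camera images.
- saucer: Loose green ceramic saucer with one ear, about 0.22 kg, 116 mm across, 31 mm high, level on the step, the ear roughly away from the robot (within about 25 degrees of +x). Origin: centre of its underside; z up; x runs from the centre out through the ear. The rim is an upright round wall 8 mm thick: outer radius 58 mm, inner 50 mm, its outside upright from 13 mm up to its top at 31 mm.
- saucer_rim (a point): Middle of the thickness of the rim's top edge, on the side away from the ear (54 mm from the centre along the saucer's -x, 31 mm above its origin): a good place to pinch the rim from above, one finger inside and one outside. Inside, the wall is 19 mm deep here.
- saucer_ear (a point): Middle of the saucer's ear, a flat horizontal lug 30 mm wide and 8 mm thick with a round end, that reaches out to 81 mm from the saucer's centre, its top 1 mm below the rim's top; this point is 70 mm from the centre along the saucer's x and 26 mm above its origin.
- saucer_middle (a point): Point on the saucer's axis 16 mm above its origin: where the centre of the bead is while it rests in the middle. The floor is a shallow dish, 5 mm above the origin in the middle, rising at 4 degrees near it and more steeply outwards to 11.5 mm at the wall: a slow, level motion keeps a ball in the middle, a tilt of more than 4 degrees lets it roll outwards.
- bead: Loose camel-bone bead, a ball 22 mm in diameter, 12 g, with a fine dark hole; it starts in the middle of the eared saucer. Origin: its centre (its axes turn as it rolls).
- step: Fixed low bamboo display step, 180 mm deep (its x) by 460 mm wide (its y), its top 45 mm above the shelf; it carries both saucers, the bell and the pill case. Origin: centre of its underside.
- door_side (a point): Point on the surface of the bamboo shelf (z = 0), near its left edge, before the front door, which stands upright beyond it, out of reach, at y = 1.22, parallel to the robot's x. The axes of this point are those of the world: its x runs along the door, its y is square to the door and points at it, so at the end the ear must point along +y.
- plain_saucer: Bystander: a second loose saucer of the same size and green glaze, without an ear and empty; it stands on the step, to the left or to the right of the eared one. Origin: centre of its underside.
- bell: Bystander: small brass-coloured bell, 42 mm across and 54 mm high, between the saucers on the step. Origin: centre of its underside.
- pill_case: Bystander: closed plastic pill case 46 x 66 x 21 mm, between the saucers on the step, nearer the robot than the bell. Origin: centre of its underside.
- bangle: Bystander: ring of bone beads on a stiff wire hoop, 84 mm across, 12 mm high, lying on the shelf left of the step. Origin: its centre, underside.
- comb: Bystander: wooden comb 165 x 44 x 8 mm lying flat on the shelf right of the step. Origin: its middle, underside; x along its length.
- balm_tin: Bystander: round aluminium tin 64 mm across, 24 mm high, on the shelf left of the step, nearer the robot than the bangle. Origin: centre of its underside.
- shoe_brush: Bystander: wooden shoe brush 50 x 150 x 40 mm on the shelf right of the comb. Origin: centre of its underside; y along its length.

How it is judged:
On the way:
1. the eared saucer is lifted at least 6 cm clear of the step in the fingers, level, not yet turned (ear within 35 degrees of straight ahead), the bead in the middle (height (world z) of saucer above 0.105 m and contact force between the fingers and saucer above 1 N and angle between saucer's own z axis and vertical below 0.105 rad and angle between the x axis of saucer and the x axis of door_side, either way round below 0.61 rad and distance between bead and saucer_middle below 0.014 m), for 0.1 s.
At the end, for the whole second after the job is handed in: the eared saucer is held still in the fingers, its underside 6 to 18 cm above the step, level within 6 degrees, its ear pointing at the door within 11 degrees, the bead within 12 mm of the middle, and the fingers at least 6 cm from the ear's middle (height (world z) of saucer between 0.105 and 0.225 m and contact force between the fingers and saucer above 1 N and contact force between saucer and bell below 0.1 N and angle between saucer's own z axis and vertical below 0.105 rad and angle between the x axis of saucer and the y axis of door_side, either way round below 0.2 rad and x of door_side in the frame of saucer above 0.1 m and distance between bead and saucer_middle below 0.012 m and distance between the grasp point and saucer_ear above 0.06 m and linear speed of saucer below 0.03 m/s and angular speed of saucer below 0.15 rad/s); the arm keeps its last pose, push and grip.
It fails at once if the bead rolled more than 22 mm from the saucer's middle (distance between bead and saucer_middle above 0.022 m).
It fails at once if the saucer was tipped by more than 10 degrees (angle between saucer's own z axis and vertical above 0.175 rad).
It fails at once if the gripper touched the bead (contact force between any of the arm, the fingers and bead above 0.2 N).
It fails at once if one of the other things was moved by more than 2 cm (distance of any of plain_saucer, bell, pill_case, bangle, comb, balm_tin, shoe_brush from where it was at the start of the episode above 0.02 m).
It also fails if it takes over 45 s, if anything falls off the work surface, if the arm or the gripper's body presses on something with over 40 N, if the wrist force passes 120 N, or if a joint passes its speed limit or range.

ROBOT

A 6-joint arm with a two-finger parallel gripper is mounted at the origin on the work surface. World frame = base frame: x ahead of the robot, y to its left, z up, the work surface at z = 0. Lengths are in m, angles in rad, forces in N, time in s.
With the tool pointing down it reaches from about 0.35 to 0.85 m from the base axis. Payload 8.1 kg.
Tool frame: the origin (TCP) lies between the finger pads; the fingertips stand 14 mm ahead of it and the grasp point (between the pads) lies 5 mm behind it; y points along the fingers, x is the direction in which the jaws open and shut, and the axes are right-handed (so a half turn about y gives the same grasp; the last joint's range is limited). The gripper opens to 93 mm and grips with 3 to 60 N. Pads are 15 mm wide; open, the fingers measure 128 mm over their backs; the gripper's body (75 mm by 188 mm) begins 65 mm behind the grasp point.
Start: joints at [1.047, 0.13, 1.488, -0, 1.523, -0.085], TCP at [0.255, 0.543, 0.233] pointing down, gripper open.
Joint ranges: [-2.96, 2.96], [-0.89, 2.26], [0.02, 2.5], [-1.34, 4.48], [0, 2.73], [-2.66, 2.66]. Speed limits (rad/s): [2.39, 2.39, 2.79, 3.14, 3.14, 3.14].

INTERFACE

Orientations are given as a rotation vector (axis times angle).
In Python, from workcell import env gives the robot as it stands.
- The arm moves only by the tool apply_moves, never from a script. Its argument "motion" is a list that holds one entry, the list of rows, each a list of 7 numbers: the finger opening in cm, from 0 to 9.3, then the shift along the tool's x, y, z in cm, then the turn, a rotation vector about the tool's x, y, z in rad. A call has 1 to 8 rows; each row shifts and turns the commanded pose from where the row before left it, along the tool's axes as they then stand; what a row does not reach is not made up. A row lasts 1/8 s, in which the tool goes at most 62.5 mm and 10.7 degrees, less where a joint would pass 70% of its speed; a pose out of reach is approached as far as the arm can. A call with a gripper value outside its range is refused whole. The fingers move at their own pace and stop on an object; "squeeze" is the grip in N (left out, the last holds). Time passes only in rows, so rows that do not move let the fingers close. It gives the time, the measured TCP pose, the force and the opening at its end, in the units of the state.
- env.sense(): the state, without advancing time (a new reading comes with each control period).
- env.snapshot(name): name is "side" or "top" or "wrist"; returns a dict with "image" (384x512x3 uint8, red, green, blue), "intrinsics" (3x3 intrinsics, pixels), "rvec" (rotation vector, rad) and "tvec" (3), from world to camera coordinates, as OpenCV has them; the wrist camera has in their place "tool_from_camera" (4x4, takes a point from camera to tool coordinates, whose origin is the TCP and whose axes are the tool frame's). Camera axes: x right, y down, z forward; pixel columns grow to the right and rows downward; lengths in m; the calibration is good to about 2 mm. A picture is of the moment at which its call begins: read the wrist's pose just before it. There is no depth.
- env.close_job(): hands the job in, once; it reports no verdict.
The state is a dict: "clock": time; "joint_positions": joint angles; "joint_velocities": joint speeds; "tau": joint torques, N m; "tcp_pos": TCP position; "tcp_rot": TCP orientation; "ft_force": force on the tool from outside, world axes, zero at the start; "torque": the same for the moment, N m; "grip_width": opening from 0.0 (shut) to 1.0 (fully open).
Only numpy, scipy, OpenCV 4.12 (cv2) and the standard library are available. Lean on these libraries where they do the work, as an engineer would, in place of code of your own. Each camera call takes 0.05 s, during which the arm holds its last target. There are 200 camera calls.

## Working session

There is one attempt and no reset: what is moved stays moved. The work goes in short steps, Python scripts to look and compute and a tool call to move; the robot and the scene stay as the last step left them, time stands still between calls to the robot, and variables do not carry over. Pictures are saved under pics/ and viewed, about 8 in all and at most 12, crops included, and the job is handed in when it is done.

Besides the shell and the picture viewer there is one more tool, called after "Request:" as name(argument=value, ...) on one line, values as JSON. apply_moves: Moves the arm, as the interface text tells. Its arguments: {"type":"object","properties":{"motion":{"type":"array","items":{"type":"array","items":{"type":"array","items":{"type":"number"}}}},"squeeze":{"type":"number"}},"required":["motion"]}

```bash
mkdir -p pics; ls
cat > h.py <<'E'
import numpy as np, cv2
from workcell import env
from scipy.spatial.transform import Rotation as R
def snap(n,f,crop=None,s=1):
    st=env.sense(); d=env.snapshot(n); im=cv2.cvtColor(d["image"],cv2.COLOR_RGB2BGR)
    if crop: x0,y0,x1,y1=crop; im=im[y0:y1,x0:x1]
    cv2.imwrite("pics/"+f,cv2.resize(im,None,fx=s,fy=s,interpolation=cv2.INTER_CUBIC)); return d,st
def ray(d,uv,z,st=None):
    K=np.array(d["intrinsics"]); r=np.linalg.inv(K)@[uv[0],uv[1],1]
    if "rvec" in d and d["rvec"] is not None:
        M=R.from_rotvec(np.ravel(d["rvec"])).as_matrix().T; o=-M@np.ravel(d["tvec"])
    else:
        T=np.eye(4);T[:3,:3]=R.from_rotvec(st["tcp_rot"]).as_matrix();T[:3,3]=st["tcp_pos"]
        T=T@np.array(d["tool_from_camera"]); M=T[:3,:3];o=T[:3,3]
    v=M@r; return o+v*(z-o[2])/v[2]
E
python3 - <<'E'
from h import *
d,st=snap("top","top1.png",s=1.5)
print(d["rvec"],d["tvec"],st)
print(R.from_rotvec(st["tcp_rot"]).as_matrix().round(3))
E
```

```text
pics
[ 2.11614077 -2.16986549  0.18060374] [0.01727595 0.51582262 1.11438807] {'clock': 0.0, 'joint_positions': array([ 1.04660892e+00,  1.31113609e-01,  1.48922859e+00,  1.94117355e-05,
        1.52297891e+00, -8.54043832e-02]), 'joint_velocities': array([ 1.08574026e-03,  6.76265578e-04,  3.46135238e-05, -1.14561205e-03,
       -1.07708708e-03,  9.77570600e-05]), 'tau': array([-9.49017522e-04, -5.59873760e+01, -4.91740394e+01,  7.65276840e-02,
        3.64127511e-02, -1.11330869e-04]), 'tcp_pos': array([0.25462161, 0.54272846, 0.23164365]), 'tcp_rot': array([-1.38620165, -0.87904774,  0.88157839]), 'ft_force': array([-0.13705149,  1.09738789,  0.35357103]), 'torque': array([ 0.02906895, -0.02140759,  0.00667849]), 'grip_width': 0.9987515664755223}
[[ 0.425 -0.001 -0.905]
 [ 0.905 -0.001  0.425]
 [-0.002 -1.     0.   ]]
```

View pics/top1.png

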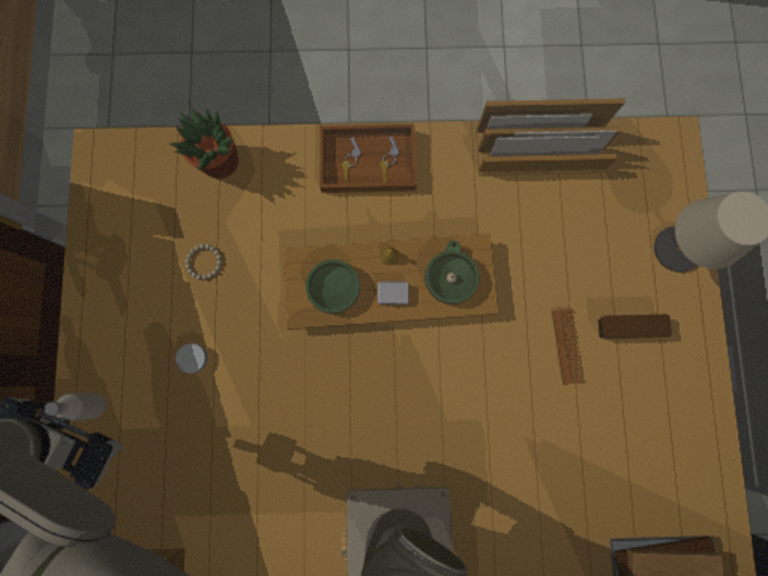

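View 1: the eared saucer is on the right at about (452,277) in the 1.5x picture, ear towards (455,246). The plain one is at (333,287), with the bell and pill case between them. I'll enlarge it to measure.

Run:
```python
from h import *
d,st=snap("top","top2.png",crop=(260,140,350,220),s=8)
for uv in [(452/1.5,277/1.5),(455/1.5,246/1.5)]: print(ray(d,uv,.076))
```

```text
[ 0.5515406  -0.12748309  0.076     ]
[ 0.6195488  -0.13697077  0.076     ]
```

View pics/top2.png

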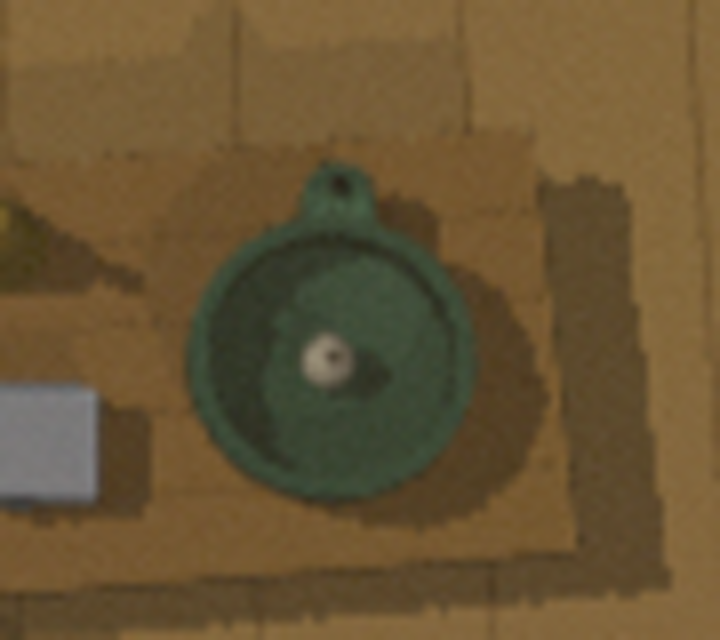

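View 2 (8x crop from 260,140): rim outline spans x 188–474 and y 218–500, so its centre is near (331,358). The ear tip is at (337,160) with its hole at (340,184), and the bead is at (326,359).

```bash
cat >> h.py <<'E'
def plan(p,yaw):
    "remaining shift cm in current tool axes, and turn about tool y (yaw is about world z = -tool y)"
    st=env.sense();M=R.from_rotvec(st["tcp_rot"]).as_matrix()
    T=np.array([[np.cos(yaw),0,-np.sin(yaw)],[np.sin(yaw),0,np.cos(yaw)],[0,-1,0]])
    # columns x,y(down),z=x cross y
    x=np.array([np.cos(yaw),np.sin(yaw),0]);y=np.array([0,0,-1.]);T=np.c_[x,y,np.cross(x,y)]
    print("shift cm now-axes",(M.T@(p-st["tcp_pos"])*100).round(2),"target-axes",(T.T@(p-st["tcp_pos"])*100).round(2),"turn",R.from_matrix(M.T@T).as_rotvec().round(4),"t",st["clock"],"F",st["ft_force"].round(2))
E
python3 - <<'E'
from h import *
d=env.snapshot("top")
f=lambda u,v,z: ray(d,(260+u/8,140+v/8),z)
c=f(331,358,.076);e=f(337,160,.075);h=f(340,184,.075);b=f(326,359,.061)
for q in(c,e,h,b):print(q.round(4))
for q in(e,h): print(np.linalg.norm(q-c), np.degrees(np.arctan2(*(q-c)[1::-1])))
yaw=np.arctan2(*(((e+h)/2-c)[1::-1]));x=np.array([np.cos(yaw),np.sin(yaw),0])
p=c-.054*x;p[2]=.22;print(p,yaw);plan(p,yaw)
E
```

```text
[ 0.5513 -0.1276  0.076 ]
[ 0.6333 -0.1338  0.075 ]
[ 0.6232 -0.1346  0.075 ]
[ 0.5539 -0.1275  0.061 ]
0.08222931970365283 -4.309946718567372
0.07228241191733702 -5.5188398630172815
[ 0.49746053 -0.12301536  0.22      ] -0.08509306020600754
shift cm now-axes [-49.96   1.25 -50.26] target-axes [ 29.85   1.19 -64.28] turn [ 7.0000e-04  1.2171e+00 -1.3000e-03] t 0.15 F [-0.58 -0.17  0.13]
```

Request:
apply_moves(motion=[[[2.6, -3.1, 0, -3.1, 0, 0, 0], [2.6, -3.1, 0, -3.1, 0, 0, 0], [2.6, -3.1, 0, -3.1, 0, 0, 0], [2.6, -3.1, 0, -3.1, 0, 0, 0], [2.6, -3.1, 0, -3.1, 0, 0, 0], [2.6, -3.1, 0, -3.1, 0, 0, 0], [2.6, -3.1, 0, -3.1, 0, 0, 0], [2.6, -3.1, 0, -3.1, 0, 0, 0]]])

```text
clock: 1.15
tcp_pos: [0.3742, 0.2119, 0.2325]
tcp_rot: [-1.385, -0.88, 0.88]
ft_force: [1.0, 0.8, -0.1]
grip_width: 0.282
```

Request:
apply_moves(motion=[[[2.6, -3.1, 0, -3.1, 0, 0, 0], [2.6, -3.1, 0, -3.1, 0, 0, 0], [2.6, -3.1, 0, -3.1, 0, 0, 0], [2.6, -3.1, 0, -3.1, 0, 0, 0], [2.6, -3.1, 0, -3.1, 0, 0, 0], [2.6, -3.1, 0, -3.1, 0, 0, 0], [2.6, -3.1, 0, -3.1, 0, 0, 0], [2.6, -3.1, 0, -3.1, 0, 0, 0]]])

```text
clock: 2.15
tcp_pos: [0.4933, -0.118, 0.2324]
tcp_rot: [-1.385, -0.88, 0.88]
ft_force: [-0.3, 0.6, 0.2]
grip_width: 0.28
```

Request:
apply_moves(motion=[[[2.6, 0, 0, 0, 0, 0.174, 0], [2.6, 0, 0, 0, 0, 0.174, 0], [2.6, 0, 0, 0, 0, 0.174, 0], [2.6, 0, 0, 0, 0, 0.174, 0], [2.6, 0, 0, 0, 0, 0.174, 0], [2.6, 0, 0, 0, 0, 0.174, 0], [2.6, 0, 0, 0, 0, 0.173, 0], [2.6, 0, 0, 0, 0, 0, 0]]])

```text
clock: 3.15
tcp_pos: [0.493, -0.1165, 0.2324]
tcp_rot: [-1.57, 0.066, -0.066]
ft_force: [0.8, -0.7, 0.3]
grip_width: 0.282
```

Run:
```python
from h import *
plan(np.array([.4975,-.123,.22]),-.085)
d,st=snap("wrist","w1.png",s=1.5)
print(st["tcp_pos"],st["grip_width"],st["joint_positions"].round(2)); print(d["tool_from_camera"])
```

```text
shift cm now-axes [ 0.5   1.24 -0.61] target-axes [ 0.5   1.24 -0.61] turn [-0.0001  0.001  -0.0005] t 3.15 F [ 0.78 -0.66  0.25]
[ 0.49301487 -0.11651423  0.23235474] 0.28165837359334306 [-0.33 -0.12  1.74 -0.    1.52 -0.25]
[[ 9.99997561e-01 -2.15069865e-03  5.01860111e-04  1.65936068e-04]
 [-1.11516048e-03 -2.95589313e-01  9.55314458e-01 -1.51609873e-01]
 [-1.90624903e-03 -9.55312688e-01 -2.95590991e-01  8.28588294e-02]
 [ 0.00000000e+00  0.00000000e+00  0.00000000e+00  1.00000000e+00]]
```

View pics/w1.png

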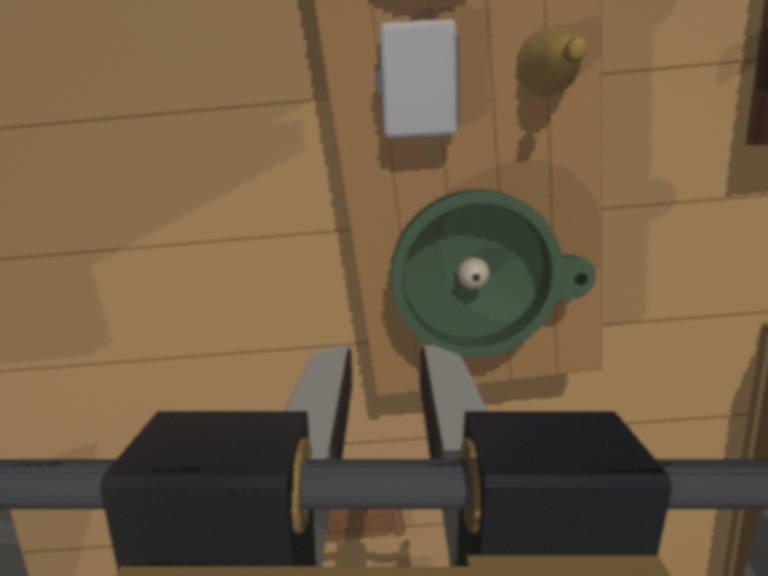

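View 3 (wrist, 1.5x): rim outer edge spans x 392–562 and y 190–357, ear hole at (581,279), ear tip at (595,277), bead at (473,273). The case and bell are clear of the gripper.

Run:
```python
from h import *
st=env.sense(); d=env.snapshot("wrist")
f=lambda u,v,z: ray(d,(u/1.5,v/1.5),z,st)
P=[f(*uv,.076) for uv in [(392,273),(562,268),(475,190),(475,357)]]
for q in P:print(q.round(4))
c=np.array([(P[0][0]+P[1][0])/2,(P[2][1]+P[3][1])/2,.076]);print("c",c)
e=f(595,277,.075);h=f(581,279,.075);print("bead",f(473,273,.061))
for q in(e,h): print(q,np.linalg.norm(q-c), np.degrees(np.arctan2(*(q-c)[1::-1])))
# green mask fit: contour -> plane z=.076
im=cv2.cvtColor(d["image"],cv2.COLOR_RGB2HSV);m=cv2.inRange(im,(60,60,20),(95,255,255));m[:,:255]=0;m[:120]=0;m[240:]=0
cs,_=cv2.findContours(m,cv2.RETR_EXTERNAL,cv2.CHAIN_APPROX_NONE);k=max(cs,key=cv2.contourArea)[:,0]
Q=np.array([ray(d,tuple(u),.076,st)[:2] for u in k])
from scipy.optimize import least_squares
s=least_squares(lambda a:np.hypot(*(Q-a[:2]).T)-a[2],[c[0],c[1],.058],loss="soft_l1",f_scale=.0015);print(s.x,len(Q))
```

```text
[ 0.4976 -0.1184  0.076 ]
[ 0.6106 -0.1244  0.076 ]
[ 0.5543 -0.0684  0.076 ]
[ 0.5511 -0.1845  0.076 ]
c [ 0.55408853 -0.12649717  0.076     ]
bead [ 0.55397334 -0.12726729  0.061     ]
[ 0.63322802 -0.13282005  0.075     ] 0.07939796890995052 -4.567963084378186
[ 0.62390651 -0.13344522  0.075     ] 0.07016998334589251 -5.683171140272096Traceback (most recent call last):
  File "<stdin>", line 11, in <module>
ValueError: max() iterable argument is empty
```

Request:
apply_moves(motion=[[[2.6, 0.22, 2.6, -0.17, 0, 0, 0], [2.6, 0.22, 2.6, -0.17, 0, 0, 0], [2.6, 0.22, 2.6, -0.16, 0, 0, 0], [2.6, 0, 2.6, 0, 0, 0, 0], [2.6, 0, 1.6, 0, 0, 0, 0], [2.6, 0, 0.6, 0, 0, 0, 0], [2.6, 0, 0, 0, 0, 0, 0]]])

```text
clock: 4.12
tcp_pos: [0.4995, -0.1221, 0.1069]
tcp_rot: [-1.57, 0.066, -0.066]
ft_force: [-0.3, 0.2, -0.3]
grip_width: 0.282
```

Run:
```python
from h import *
plan(np.array([.4992,-.1221,.073]),-.087)
d,st=snap("wrist","w2.png",s=1.5)
```

```text
shift cm now-axes [-0.03  3.39  0.  ] target-axes [-0.03  3.39  0.  ] turn [0.0001 0.0028 0.0001] t 4.125 F [-0.27  0.2  -0.29]
```

View pics/w2.png

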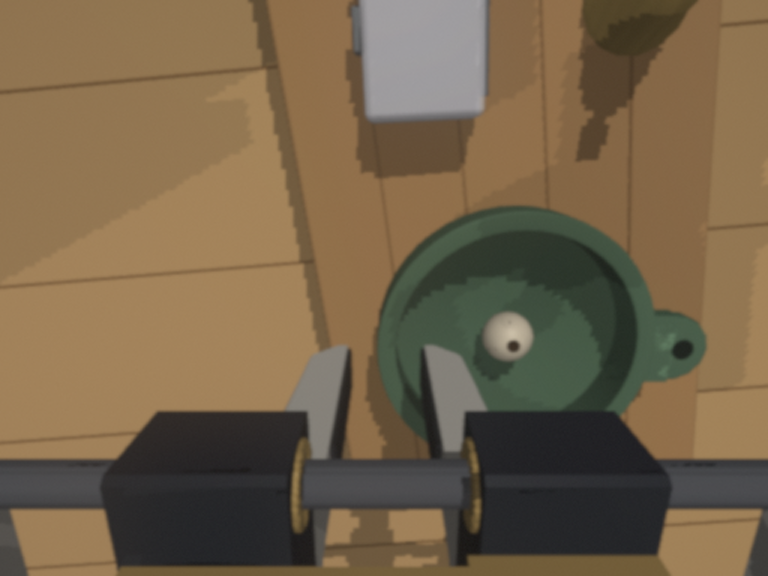

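View 4: the rim (x 378–397) sits midway between the fingertips (350 and 425). The inner fingertip's back is at about 460 and the bead's edge at 483, so there is clearance. Going down.

Request:
apply_moves(motion=[[[2.6, 0, 0.8, 0, 0, 0, 0], [2.6, 0, 0.8, 0, 0, 0, 0], [2.6, 0, 0.8, 0, 0, 0, 0], [2.6, 0, 0.6, 0, 0, 0, 0], [2.6, 0, 0.4, 0, 0, 0, 0], [2.6, 0, 0, 0, 0, 0, 0]]])

```text
clock: 4.92
tcp_pos: [0.4991, -0.122, 0.0722]
tcp_rot: [-1.57, 0.067, -0.066]
ft_force: [-0.3, -0.4, 0.5]
grip_width: 0.281
```

Request:
apply_moves(motion=[[[2.0, 0, 0, 0, 0, 0, 0], [1.6, 0, 0, 0, 0, 0, 0], [1.3, 0, 0, 0, 0, 0, 0], [1.0, 0, 0, 0, 0, 0, 0], [0.8, 0, 0, 0, 0, 0, 0], [0.6, 0, 0, 0, 0, 0, 0], [0.3, 0, 0, 0, 0, 0, 0], [0.0, 0, 0, 0, 0, 0, 0]]], squeeze=30)

```text
clock: 5.92
tcp_pos: [0.4994, -0.1222, 0.0727]
tcp_rot: [-1.57, 0.067, -0.067]
ft_force: [0.4, -0.4, -0.2]
grip_width: 0.085
```

Run:
```python
from h import *
plan(np.array([.4992,-.1221,.073]),-.087)
d,st=snap("wrist","w3.png",s=1.5)
print(st["torque"],st["grip_width"])
```

```text
shift cm now-axes [-0.02 -0.03  0.  ] target-axes [-0.02 -0.03  0.  ] turn [0.0001 0.002  0.0002] t 5.925 F [ 0.43 -0.43 -0.24]
[-0.10316262 -0.08145084 -0.02150006] 0.08501595001097989
```

View pics/w3.png

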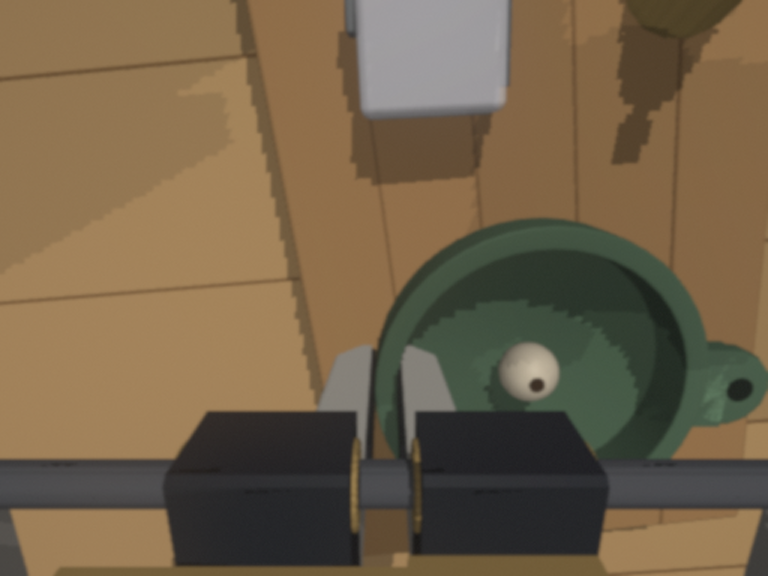

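View 5: rim pinched (opening 7.9 mm = wall thickness), bead at (529,372) still in the middle and clear of the finger. Raise the grip and lift gently.

Request:
apply_moves(motion=[[[0, 0, 0, 0, 0, 0, 0], [0, 0, 0, 0, 0, 0, 0], [0, 0, -0.1, 0, 0, 0, 0], [0, 0, -0.2, 0, 0, 0, 0], [0, 0, -0.3, 0, 0, 0, 0], [0, 0, -0.3, 0, 0, 0, 0], [0, 0, -0.1, 0, 0, 0, 0], [0, 0, 0, 0, 0, 0, 0]]], squeeze=50)

```text
clock: 6.98
tcp_pos: [0.4994, -0.1222, 0.0828]
tcp_rot: [-1.57, 0.067, -0.067]
ft_force: [0.4, -0.1, -2.6]
grip_width: 0.079
```

Run:
```python
from h import *
plan(np.array([.4992,-.1221,.173]),-.087)
d,st=snap("wrist","w4.png",s=1.5)
print(st["torque"],st["grip_width"])
```

```text
shift cm now-axes [-0.02 -9.02  0.  ] target-axes [-0.02 -9.02  0.  ] turn [0.0001 0.002  0.0002] t 6.975 F [ 0.41 -0.14 -2.62]
[-0.02972599  0.20875326 -0.01874349] 0.07940118843586205
```

View pics/w4.png

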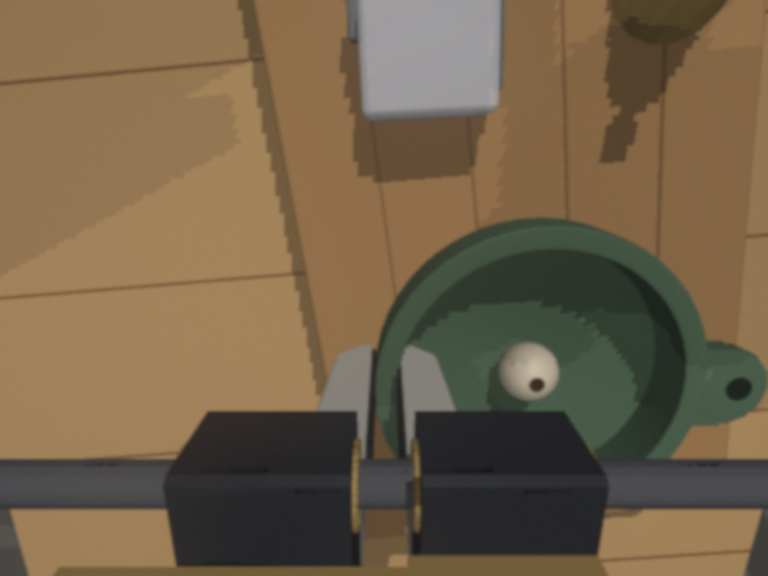

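View 6: the saucer looks the same relative to the fingers (ear hole at (738,389), bead at (529,371)), with its 2.5 N carried and no tilt. Lifting the rest.

Request:
apply_moves(motion=[[[0, 0, -0.2, 0, 0, 0, 0], [0, 0, -0.4, 0, 0, 0, 0], [0, 0, -0.6, 0, 0, 0, 0], [0, 0, -0.7, 0, 0, 0, 0], [0, 0, -0.7, 0, 0, 0, 0], [0, 0, -0.7, 0, 0, 0, 0], [0, 0, -0.7, 0, 0, 0, 0], [0, 0, -0.7, 0, 0, 0, 0]]])

```text
clock: 8.02
tcp_pos: [0.4993, -0.1221, 0.1301]
tcp_rot: [-1.57, 0.067, -0.067]
ft_force: [0.2, -0.2, -1.5]
grip_width: 0.082
```

Request:
apply_moves(motion=[[[0, 0, -0.7, 0, 0, 0, 0], [0, 0, -0.7, 0, 0, 0, 0], [0, 0, -0.7, 0, 0, 0, 0], [0, 0, -0.7, 0, 0, 0, 0], [0, 0, -0.6, 0, 0, 0, 0], [0, 0, -0.5, 0, 0, 0, 0], [0, 0, -0.3, 0, 0, 0, 0], [0, 0, -0.1, 0, 0, 0, 0]]])

```text
clock: 9.02
tcp_pos: [0.4994, -0.1221, 0.1728]
tcp_rot: [-1.57, 0.067, -0.067]
ft_force: [-0.1, -0.1, -1.6]
grip_width: 0.083
```

Request:
apply_moves(motion=[[[0, 0, 0, 0, 0, 0, 0], [0, 0, 0, 0, 0, 0, 0], [0, 0, 0, 0, 0, 0, 0], [0, 0, 0, 0, 0, 0, 0]]])

```text
clock: 9.52
tcp_pos: [0.4993, -0.1221, 0.1725]
tcp_rot: [-1.57, 0.067, -0.067]
ft_force: [0.1, 0.4, -2.0]
grip_width: 0.083
```

Run:
```python
from h import *
plan(np.array([.4992,-.1221,.173]),-.087)
d,st=snap("wrist","w5.png",s=1.5)
f=lambda u,v,z: ray(d,(u/1.5,v/1.5),z,st)
# saucer centre is 54 mm along tool x; ear azimuth from w4-like pixel
print(st["tcp_pos"],st["grip_width"])
z=st["tcp_pos"][2]+.003
h=f(738,389,z-.001);b=f(529,371.5,z-.015);print("hole",h,"bead",b,"az",np.degrees(np.arctan2(*(h-b)[1::-1])), np.hypot(*(h-b)[:2]))
```

```text
shift cm now-axes [-0.01 -0.05 -0.  ] target-axes [-0.01 -0.05 -0.  ] turn [-0.      0.002  -0.0002] t 9.525 F [ 0.07  0.42 -2.04]
[ 0.49927038 -0.12210162  0.17253291] 0.08264160529101011
hole [ 0.62258962 -0.13318173  0.17453291] bead [ 0.55358738 -0.12749528  0.16053291] az -4.711076006731536 0.06923615123227785
```

View pics/w5.png

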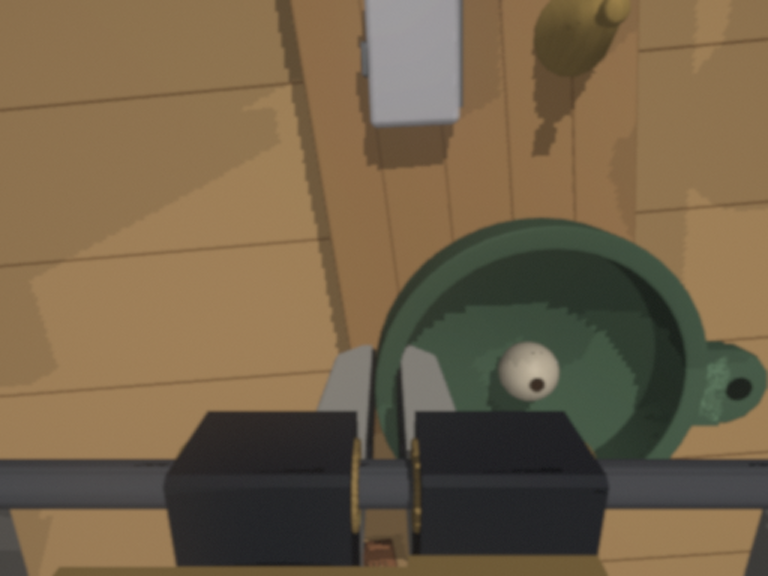

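View 7: lifted 10 cm, still level, bead in the middle (529,371), ear azimuth about −5°. Now turn by 1.66 rad about the saucer's own axis (54 mm along tool x), ramped.

Request:
apply_moves(motion=[[[0, 0.002, 0, -0.162, 0, -0.03, 0], [0, 0.007, 0, -0.27, 0, -0.05, 0], [0, 0.013, 0, -0.378, 0, -0.07, 0], [0, 0.017, 0, -0.432, 0, -0.08, 0], [0, 0.017, 0, -0.432, 0, -0.08, 0], [0, 0.017, 0, -0.432, 0, -0.08, 0], [0, 0.017, 0, -0.432, 0, -0.08, 0], [0, 0.017, 0, -0.432, 0, -0.08, 0]]])

```text
clock: 10.58
tcp_pos: [0.5049, -0.1512, 0.1727]
tcp_rot: [-1.539, -0.368, 0.368]
ft_force: [0.0, 0.1, -2.0]
grip_width: 0.083
```

Request:
apply_moves(motion=[[[0, 0.017, 0, -0.432, 0, -0.08, 0], [0, 0.017, 0, -0.432, 0, -0.08, 0], [0, 0.017, 0, -0.432, 0, -0.08, 0], [0, 0.017, 0, -0.432, 0, -0.08, 0], [0, 0.017, 0, -0.432, 0, -0.08, 0], [0, 0.017, 0, -0.432, 0, -0.08, 0], [0, 0.017, 0, -0.432, 0, -0.08, 0], [0, 0.017, 0, -0.432, 0, -0.08, 0]]])

```text
clock: 11.58
tcp_pos: [0.529, -0.1753, 0.1727]
tcp_rot: [-1.393, -0.863, 0.863]
ft_force: [0.1, 0.8, -1.8]
grip_width: 0.083
```

Request:
apply_moves(motion=[[[0, 0.017, 0, -0.432, 0, -0.08, 0], [0, 0.017, 0, -0.432, 0, -0.08, 0], [0, 0.017, 0, -0.432, 0, -0.08, 0], [0, 0.017, 0, -0.432, 0, -0.08, 0], [0, 0.013, 0, -0.378, 0, -0.07, 0], [0, 0.007, 0, -0.27, 0, -0.05, 0], [0, 0.002, 0, -0.162, 0, -0.03, 0], [0, 0, 0, 0, 0, 0, 0]]])

```text
clock: 12.58
tcp_pos: [0.5534, -0.1808, 0.1726]
tcp_rot: [-1.207, -1.212, 1.212]
ft_force: [0.1, 0.4, -1.5]
grip_width: 0.084
```

Request:
apply_moves(motion=[[[0, 0, 0, 0, 0, 0, 0], [0, 0, 0, 0, 0, 0, 0], [0, 0, 0, 0, 0, 0, 0], [0, 0, 0, 0, 0, 0, 0], [0, 0, 0, 0, 0, 0, 0], [0, 0, 0, 0, 0, 0, 0]]])

```text
clock: 13.32
tcp_pos: [0.5534, -0.1808, 0.1727]
tcp_rot: [-1.207, -1.212, 1.212]
ft_force: [0.7, -1.0, -2.2]
grip_width: 0.078
```

Run:
```python
from h import *
d,st=snap("wrist","w6.png",s=1.5)
f=lambda u,v,z: ray(d,(u/1.5,v/1.5),z,st)
z=st["tcp_pos"][2]+.003
h=f(738,389,z-.001);b=f(529,371.5,z-.015);print("if same px: hole",h,"bead",b,"az",np.degrees(np.arctan2(*(h-b)[1::-1])))
print(R.from_rotvec(st["tcp_rot"]).as_matrix().round(3),st)
```

```text
if same px: hole [ 0.55391411 -0.05718428  0.17465372] bead [ 0.55444725 -0.12640667  0.16065372] az 90.441270905515
[[-0.004  0.    -1.   ]
 [ 1.     0.    -0.004]
 [ 0.    -1.    -0.   ]] {'clock': 13.325, 'joint_positions': array([-4.03826343e-01,  1.17468343e-01,  1.61251867e+00,  4.63877203e-06,
        1.41159656e+00, -1.97881540e+00]), 'joint_velocities': array([-1.80643250e-05,  1.34555738e-03, -4.14800897e-04, -5.46602628e-04,
       -1.28306867e-03, -1.38309223e-03]), 'tau': array([-2.94790334e-03, -5.51847517e+01, -4.89886129e+01,  5.66429528e-02,
        1.11209233e-01,  5.96276204e-04]), 'tcp_pos': array([ 0.55337371, -0.18078224,  0.17265372]), 'tcp_rot': array([-1.20722169, -1.21229372,  1.21228069]), 'ft_force': array([ 0.70818851, -1.04704504, -2.21130296]), 'torque': array([-0.06100924,  0.04865327,  0.03361013]), 'grip_width': 0.07849117936337996}
```

View pics/w6.png

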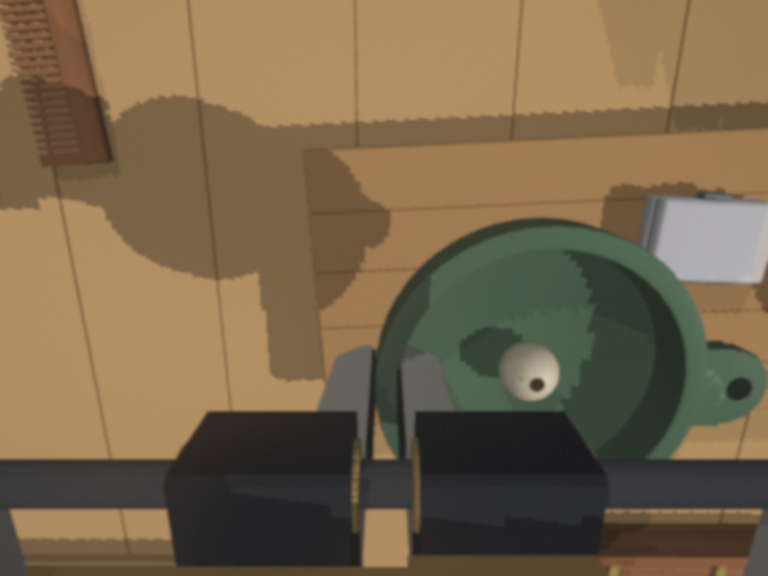

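View 8: the saucer hasn't shifted in the fingers, and the bead is still centred at (529,371). The ear hole at (738,389) gives an azimuth of 90.4°, and the arm is at rest. Handing in.

```bash
python3 -c "
from h import *
print(env.close_job()); s=env.sense(); print(s['clock'],s['tcp_pos'],s['grip_width'])"
```

```text
the job is handed in; nothing more can be done
None
the job is handed in; nothing more can be done
```

The eared saucer is held about 10 cm above the step, turned so its ear points at the door, with the bead still in the middle. I pinched the rim on the side opposite the ear (opening 7.9 mm, 50 N grip), lifted it straight up, and turned it 1.66 rad about its own axis. I then handed the job in at about 13.3 s.

**Last checks before handing in:**
- **Ear direction:** azimuth about 90.4°, against a target of 90°.
- **Level:** the tool was vertical, and the saucer sat the same in the fingers as at the grasp, so no tilt showed.
- **Bead:** centred, in the same place in the wrist view as at the grasp.
- **Fingers:** on the rim about 12 cm from the ear.
- **Motion:** the arm was at rest and carrying the saucer's weight (about 2.2 N).
- **Other things:** nothing was touched as far as the wrist pictures and forces show. I did not take a final top view of all of them.

None of the checks failed or disagreed. The sensors could not be read after handing in, so I have no reading from the final second.

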